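Unlock the medicine box

ROBOT

A 6-joint arm with a two-finger parallel gripper is mounted at the origin on the work surface. World frame = base frame: x ahead of the robot, y to its left, z up, the work surface at z = 0. Lengths are in m, angles in rad, forces in N, time in s.
With the tool pointing down it reaches from about 0.275 to 0.975 m from the base axis. Payload 8.4 kg.
Tool frame: the origin (TCP) lies between the finger pads, 19 mm behind the fingertips; this is the grasp point; z points along the fingers, y is the line along which they close (so a half turn about z gives the same grasp; the last joint's range is limited). The gripper opens to 92 mm and grips with 3 to 60 N. Pads are 20 mm wide; open, the fingers measure 128 mm over their backs; the gripper's body (75 mm by 189 mm) begins 69 mm behind the grasp point.
Start: joints at [-1.237, 0.353, 1.633, -0, 1.155, -0.002], TCP at [0.206, -0.59, 0.233] pointing down, gripper open.
Joint ranges: [-2.63, 2.63], [-0.92, 2.1], [0.06, 2.66], [-1.3, 4.44], [0, 2.69], [-3.02, 3.02]. Speed limits (rad/s): [2.22, 2.22, 2.79, 3.14, 3.14, 3.14].

INTERFACE

Orientations are given as a unit quaternion [w, x, y, z].
In Python, from workcell import ctrl gives the robot as it stands.
- The arm moves only by the tool servo_tool, never from a script. Its argument "rows" is a list of rows, each a list of 7 numbers: the shift along the world's x, y, z in mm, then the turn, a rotation vector about the world's x, y, z in rad, then the closure, from 0 (fully open) to 1 (shut). A call has 1 to 12 rows; each row is the pose to reach, as a shift and turn from the pose commanded when the call began; what a row does not reach only later rows make up. A row lasts 1/8 s, in which the tool goes at most 62.5 mm and 10.7 degrees, less where a joint would pass 70% of its speed; a pose out of reach is approached as far as the arm can. A call with a gripper value outside its range is refused whole. The fingers move at their own pace and stop on an object; "force" is the grip in N (left out, the last holds). Time passes only in rows, so rows that repeat a pose let the fingers close. It gives the time, the measured TCP pose, the force, the opening and the grip force at its end, in the units of the state.
- ctrl.observe(): the state, without advancing time (a new reading comes with each control period).
- ctrl.grab_frame(name): name is "scene" or "top" or "wrist"; returns (picture, depth): 384x512x3 uint8, red, green, blue; 384x512 float32, m along the optical axis (not along the pixel's ray), 0 where there is no reading.
- ctrl.calibration(name): a dict with "camera_matrix" (3x3 intrinsics, pixels), "cam_to_world" (4x4, takes a point from camera to world coordinates); the wrist camera has in their place "mount" (4x4, takes a point from camera to tool coordinates, whose origin is the TCP and whose axes are the flange's). Camera axes: x right, y up, looking along -z (the intrinsics and any distortion apply to the point x, -y, -z); pixel columns grow to the right and rows downward; lengths in m; the calibration is good to about 2 mm. A picture is of the moment at which its call begins: read the wrist's pose just before it. calibration takes no time and is no camera call.
- ctrl.finish_job(): hands the job in; it is judged then, once.
The state is a dict: "clock": time; "joint_positions": joint angles; "qvel": joint speeds; "effort": joint torques, N m; "ee_pos": TCP position; "tcp_rot": TCP orientation; "ft_force": force on the tool from outside, world axes, zero at the start; "torque": the same for the moment, N m; "finger_gap": finger opening in m; "finger_force": force on a finger pad.
Only numpy, scipy, OpenCV 4.12 (cv2) and the standard library are available. Lean on these libraries where they do the work, as an engineer would, in place of code of your own. Each camera call takes 0.05 s, during which the arm holds its last target. There are 200 camera calls.

TASK

Unlock the white medicine box: take its key, the one with the square black head, out of the wooden key stand, push it fully home in the lock on the box's lid, feeling for the keyway instead of forcing the key, and turn it a quarter turn clockwise until the lid is released and springs up. Leave the key in the lock, turned and pushed in, let go and draw clear. Do not disturb the other keys or anything else on the counter.

Things in the scene. Friction and masses are not known exactly. Their poses are not given: they have to be found in the camera images.
- key: The medicine box's key, blade down in the key stand. Origin at the tip; z up the key, x across the flat of blade and head, y through their thickness. Round 6 mm pilot with a tapered nose (2.4 mm at the tip), flat steel blade 14 (x) by 3 mm (y) about it from z = 6 to 30 mm; shoulder 20 x 8 mm, z 30 to 36; square black head 32 (x) by 9 mm (y), z 35 to 73 mm. 40 g. Fits either way round.
- key_grip (a point): Point on the key's axis 56 mm above its tip, axes as the key's: with the TCP here and the fingers closing across the 9 mm thickness (the key's y), the fingertips stay 7 mm clear of the lock when the key is home.
- keyhole (a point): Centre of the keyway's mouth, on the face of the round steel lock in the lid; axes of the lid: z out of it (up when shut), x to the hinge at the rear. 99 mm above the counter, 2 mm above the lid. The keyway is a slot of 16 x 4 mm with a 6.6 mm wide well in its middle for the key's pilot; when the barrel stands straight the slot's long way lies along this point's y.
- lock_barrel (a point): Point 10 mm down the axis of the lock's 25 mm barrel; axes of the lid, not turning with it. The barrel is loose: it and its slot rest up to 0.88 rad (50 degrees) either side of straight, drag 0.04 N m. The key's pilot enters first; with the blade out of line it then stands on the face, tip 6 mm in; pressed lightly and twisted to and fro it drops when in line; a hard press drags the barrel along.
- lock_home (a point): Where the key's tip is when fully home: 30 mm below the keyhole, shoulder on the lock's face. The last 6 mm push down a sprung tumbler (about 4 rising to 7 N). Only with it down at least 5 mm does the barrel turn past its loose play: clockwise from above, light, to a hard stop 1.57 rad from straight; the lid is freed at about 1.15 to 1.25 rad. Over 30 N on the key damages the lock.
- lid (a joint): Opening angle of the lid (rad): 0 shut, 0.36 sprung open (front edge about 70 mm up). Hinged along its rear edge and pushed up by spring hinges, about 4 N at the lock; only the lock's hidden cam holds it shut. Once freed it rises by itself in about a second, taking lock and key up and a little back, unless held down.
- medbox: The medicine box: white steel case and lid, 200 (x) by 280 (y) by 97 mm high when shut, fixed to the counter. Origin at the centre of its underside, x from front to rear. The lock's axis is at x = -55, y = 0 mm. A steel carrying handle lies on the lid at x = 43 mm, 130 mm long, 14 mm high.
- key_stand: Wooden block, 56 (x) by 165 (y) by 45 mm high, fixed, origin at the centre of its underside. Three upright slots 33 mm deep at y = -46, 0, 46 mm, a key standing in each with its flat along the stand's y and its shoulder on the block: tip 15 mm above the counter, 30 mm of blade in the slot. Which key is in which slot varies.
- round_key: Another key in the stand, with a round brass head 30 mm across and 5 mm thick, 65 mm long in all. Origin at the blade tip, z up. Not for this lock: to be left alone.
- tee_key: Another key in the stand, with a T-shaped steel head 34 mm wide, 64 mm long in all. Origin at the blade tip, z up. Not for this lock: to be left alone.
- mug: Blue mug, 82 mm across, 92 mm high. Origin at the centre of its underside. A bystander.
- pill_bottle: Amber pill bottle with a white cap, 42 mm across, 78 mm high. Origin at the centre of its underside. A bystander.
- pill_organiser: Weekly pill organiser, a flat box of 40 x 155 x 22 mm with seven white flaps. Origin at the centre of its underside. A bystander.
- pepper_mill: Dark wooden pepper mill, 54 mm across, 150 mm high. Origin at the centre of its underside. A bystander.
- spice_jar: Glass spice jar with a steel cap, 48 mm across, 100 mm high. Origin at the centre of its underside. A bystander.
Not all that is in view belongs to the job. What is shaped like the key but green is not meant.

How it is judged:
On the way, in this order (a step that is already met when the one before it is completed fails the run):
1. the key is fully home in the lock (within 2 mm), the lid still shut (z of key in the frame of keyhole below -0.028 m and horizontal distance between key and keyhole below 0.005 m and value of joint lid below 0.05 rad), for 0.1 s.
2. the key is turned and the lid, released, has sprung up (value of joint lid above 0.25 rad and angle between the x axis of key and the x axis of keyhole, either way round below 0.5 rad), for 0.1 s.
At the end, for the whole second after the job is handed in: The lid has sprung up (more than 0.25 rad), the key is at rest in the lock with at least 24 mm of its blade in the keyway, turned to within 0.5 rad of the full quarter turn (all of step 2 and z of key in the frame of keyhole below -0.024 m and distance between key and keyhole below 0.035 m and linear speed of key below 0.02 m/s); the robot touches nothing.
It fails at once if the key is forced: more than 30 N between the key and the medicine box or its lock (contact force between key and medbox above 30 N).
It fails at once if the gripper or arm presses on the medicine box with more than 25 N (contact force between the arm and medbox above 25 N).
It fails at once if another key is taken or shifted by more than 25 mm (distance of any of round_key, tee_key from where it was at the start of the episode above 0.025 m).
It fails at once if a bystander on the counter is shifted by more than 25 mm (distance of any of mug, pill_bottle, pill_organiser, pepper_mill, spice_jar from where it was at the start of the episode above 0.025 m).
It also fails if it takes over 67 s, if anything falls off the work surface, if the arm or the gripper's body presses on something with over 40 N, if the wrist force passes 120 N, or if a joint passes its speed limit or range.

## Working session

There is one attempt and no reset: what is moved stays moved. The work goes in short steps, Python scripts to look and compute and a tool call to move; the robot and the scene stay as the last step left them, time stands still between calls to the robot, and variables do not carry over. Pictures are saved under pics/ and viewed, at most 10 in all, crops included, and the job is handed in when it is done.

Besides the shell and the picture viewer there is one more tool, called after "Call:" as name(argument=value, ...) on one line, values as JSON. servo_tool: Moves the arm, as the interface text tells. Its arguments: {"type":"object","properties":{"rows":{"type":"array"},"force":{"type":"number"}},"required":["rows"]}

```bash
mkdir -p pics
cat > h.py <<'E'
import numpy as np, cv2
from workcell import ctrl
from scipy.spatial.transform import Rotation as R
def q2R(q): return R.from_quat([q[1],q[2],q[3],q[0]]).as_matrix()
def grab(n):
    s=ctrl.observe(); im,d=ctrl.grab_frame(n); c=ctrl.calibration(n)
    K=np.array(c["camera_matrix"])
    if n=="wrist":
        T=np.eye(4);T[:3,:3]=q2R(s["tcp_rot"]);T[:3,3]=s["ee_pos"];T=T@np.array(c["mount"])
    else: T=np.array(c["cam_to_world"])
    return im,d,K,T
def cloud(d,K,T):
    v,u=np.mgrid[:d.shape[0],:d.shape[1]]
    p=np.stack([(u-K[0,2])/K[0,0]*d,-(v-K[1,2])/K[1,1]*d,-d],-1)
    w=p@T[:3,:3].T+T[:3,3]; w[d==0]=np.nan
    return w
E
python3 - <<'E'
from h import *
s=ctrl.observe(); print({k:np.round(v,3) for k,v in s.items()})
ims=[]
for n in("top","scene"):
    im,d,K,T=grab(n); np.savez(f"{n}.npz",im=im,d=d,K=K,T=T); ims.append(im)
    print(n,ctrl.calibration(n).keys(),np.round(T,2).tolist())
    cv2.imwrite(f"pics/{n}.png",cv2.resize(im[:,:,::-1],(800,600),interpolation=cv2.INTER_CUBIC))
E
```

```text
{'clock': np.float64(0.0), 'joint_positions': array([-1.237,  0.354,  1.634,  0.   ,  1.155, -0.002]), 'qvel': array([ 0.   ,  0.001, -0.001, -0.002,  0.   ,  0.   ]), 'effort': array([-0.0000e+00, -5.9384e+01, -3.3422e+01,  7.0000e-02,  2.3000e-02,
       -0.0000e+00]), 'ee_pos': array([ 0.206, -0.59 ,  0.233]), 'tcp_rot': array([-0.001,  0.986,  0.167, -0.   ]), 'ft_force': array([-0.138,  0.053, -0.318]), 'torque': array([ 0.084,  0.043, -0.007]), 'finger_force': np.float64(0.0), 'finger_gap': np.float64(0.092)}
top dict_keys(['camera_matrix', 'cam_to_world']) [[-0.01, 0.98, -0.19, 0.36], [-1.0, -0.01, 0.01, 0.02], [0.01, 0.19, 0.98, 1.17], [0.0, 0.0, 0.0, 1.0]]
scene dict_keys(['camera_matrix', 'cam_to_world']) [[0.53, -0.6, 0.6, 1.17], [0.85, 0.38, -0.37, -0.36], [0.0, 0.7, 0.71, 0.81], [0.0, 0.0, 0.0, 1.0]]
```

View pics/top.png

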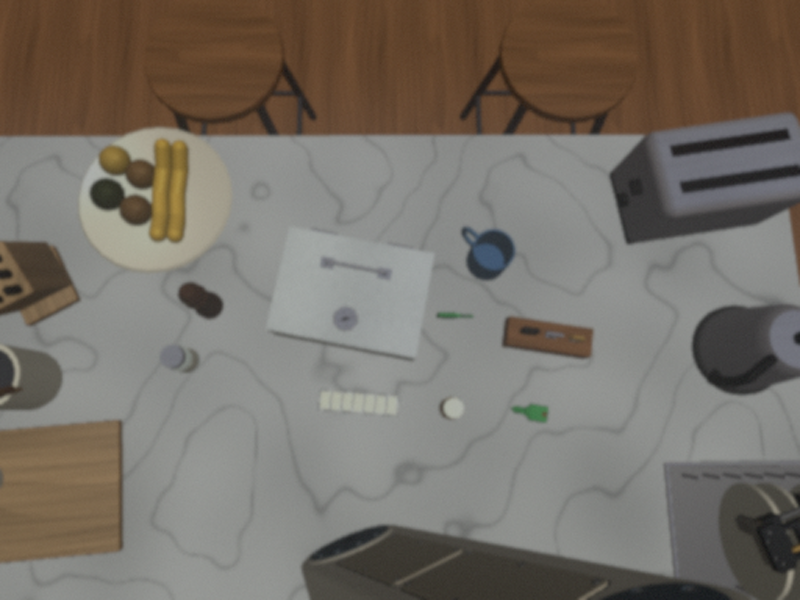

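View pics/scene.png

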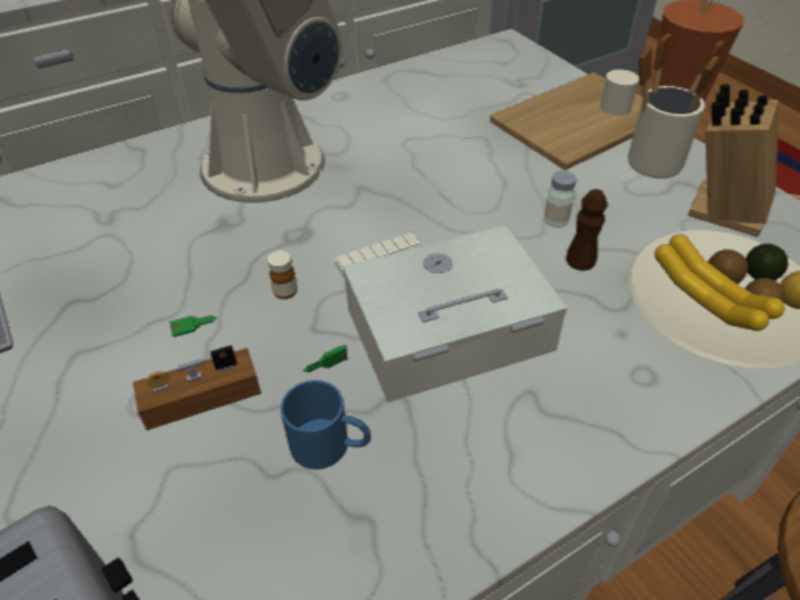

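The scene view shows the stand holding three keys: round brass (158,380), steel T (193,372) and square black (223,357). Two green ones lie on the counter, at (193,325) and (327,358), and are decoys. The black square head at the slot nearest the box fits the description. In the top view it is at (528,330), and the lock is at (345,319). Next I'll measure both and confirm with a crop.

Run:
```python
from h import *
for n in("top","scene"):
    z=np.load(n+".npz"); im,d,K,T=z["im"],z["d"],z["K"],z["T"]; w=cloud(d,K,T)
    hsv=cv2.cvtColor(im,cv2.COLOR_RGB2HSV)
    def rect(m,name):
        p=w[m]; p=p[~np.isnan(p[:,0])]
        if len(p)<8: print(n,name,len(p));return
        r=cv2.minAreaRect((p[:,:2]*1000).astype(np.float32)); print(n,name,len(p),np.round(r[0],1),np.round(r[1],1),round(r[2],1),"z",np.round(np.percentile(p[:,2],[5,50,95])*1000,1),"med",np.round(np.median(p[:,:2],0)*1000,1))
    X,Y,Z=w[...,0],w[...,1],w[...,2]
    near=lambda u0,v0,u1,v1:(np.mgrid[:384,:512][1]>u0*.64)&(np.mgrid[:384,:512][1]<u1*.64)&(np.mgrid[:384,:512][0]>v0*.64)&(np.mgrid[:384,:512][0]<v1*.64)
    st=near(495,308,605,365) if n=="top" else near(125,335,270,435)
    rect(st&(abs(Z-.045)<.005),"standtop")
    rect(st&(Z>.06),"heads"); rect(st&(Z>.06)&(im.max(2)<60),"black")
    bx=near(255,215,445,370) if n=="top" else near(330,220,575,400)
    rect(bx&(abs(Z-.097)<.006),"lid")
    lk=near(328,302,362,336) if n=="top" else near(415,248,460,278)
    g=im.astype(float).mean(2); lm=np.median(g[lk&True]); 
    dark=lk&(g<np.percentile(g[bx&(abs(Z-.097)<.006)],50)-22)
    rect(dark,"lock")
im=np.load("scene.npz")["im"]; c=im[205:285,75:240]; l=im[150:182,255:300]
c=cv2.resize(c,(660,320),interpolation=cv2.INTER_CUBIC); l=cv2.resize(l,(360,256),interpolation=cv2.INTER_CUBIC)
o=np.zeros((580,660,3),np.uint8); o[:320]=c; o[322:578,:360]=l
t=np.load("top.npz")["im"][190:220,205:237]; o[322:578,370:643]=cv2.resize(t,(273,256),interpolation=cv2.INTER_CUBIC)
cv2.imwrite("pics/crop.png",o[:,:,::-1])
```

```text
top standtop 862 [ 503.1 -310.5] [166.1  56.8] 81.1 z [41.7 45.4 48.7] med [ 500.6 -311.3]
top heads 108 [ 504. -309.] [120.6   8.9] 81.9 z [63.8 78.8 89.1] med [ 504.8 -298.5]
top black 32 [ 509.4 -263. ] [27.3  6.5] 80.6 z [73.4 87.5 91.4] med [ 509.2 -261.6]
top lid 6441 [587.8  72.2] [282.3 209.3] 78.7 z [ 93.8  97.3 100.8] med [581.9  73. ]
top lock 195 [533.   82.8] [43.2 45.2] 39.9 z [ 93.1  99.2 102.9] med [533.9  83.1]
scene standtop 1275 [ 505.9 -312.3] [165.2  61.5] 81.3 z [41.8 44.7 47.3] med [ 514.6 -318.3]
scene heads 346 [ 507.4 -311.3] [122.5  12.2] 80.8 z [61.7 75.2 87.6] med [ 509.4 -303.1]
scene black 140 [ 515.6 -267.4] [29.6 10.1] 75.3 z [62.3 76.7 88.3] med [ 517.  -267.7]
scene lid 7420 [593.2  31.6] [367.  237.4] 80.6 z [94.  96.6 98.9] med [597.4  61.2]
scene lock 207 [535.1  80.7] [45.9 45.2] 45.6 z [ 95.5  98.8 101.1] med [535.6  80.6]
```

View pics/crop.png

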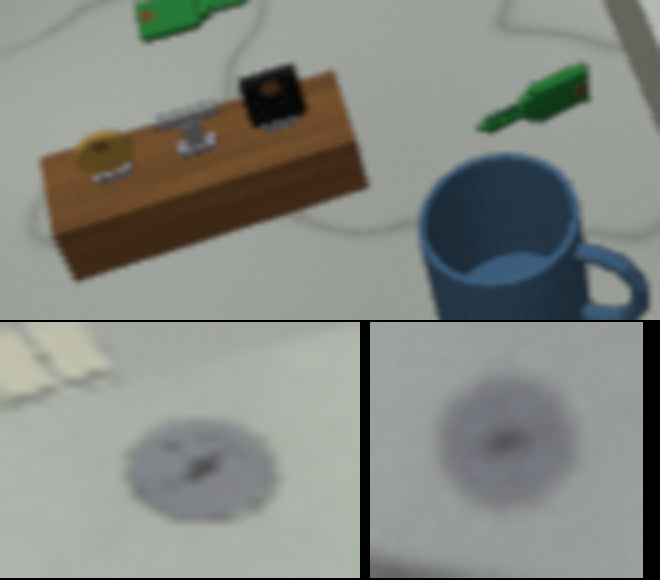

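Confirmed: the crop shows the square black-headed key at the +y end of the stand, at about (511,-265) mm. The lock is at about (534,82). The stand's yaw is about -9° and the lid's about -11°. I'll look at the lock closely first, then the key.

Call:
servo_tool(rows=[[328, 672, 30, 0, 0, 1.05, 0], [328, 672, 30, 0, 0, 1.05, 0], [328, 672, 30, 0, 0, 1.05, 0], [328, 672, 30, 0, 0, 1.05, 0], [328, 672, 30, 0, 0, 1.05, 0], [328, 672, 30, 0, 0, 1.05, 0], [328, 672, 30, 0, 0, 1.05, 0], [328, 672, 30, 0, 0, 1.05, 0], [328, 672, 30, 0, 0, 1.05, 0], [328, 672, 30, 0, 0, 1.05, 0], [328, 672, 30, 0, 0, 1.05, 0], [328, 672, 30, 0, 0, 1.05, 0]])

```text
clock: 1.6
ee_pos: [0.5344, 0.084, 0.2632]
tcp_rot: [0.0, 0.769, 0.639, -0.0]
ft_force: [0.9, -0.3, 1.3]
finger_gap: 0.092
finger_force: 0.0
```

Call:
servo_tool(rows=[[0, 0, 0, 0, 0, 0, 0], [0, 0, 0, 0, 0, 0, 0], [0, 0, 0, 0, 0, 0, 0]])

```text
clock: 1.98
ee_pos: [0.5333, 0.0807, 0.2631]
tcp_rot: [-0.0, 0.77, 0.638, -0.0]
ft_force: [-0.5, -0.2, -0.6]
finger_gap: 0.092
finger_force: 0.0
```

Run:
```python
from h import *
s=ctrl.observe();print(s["clock"],s["ee_pos"],s["tcp_rot"],s["qvel"])
im,d,K,T=grab("wrist"); np.savez("w1.npz",im=im,d=d,K=K,T=T); print(np.round(ctrl.calibration("wrist")["mount"],3).tolist())
cv2.imwrite("pics/w1.png",im[:,:,::-1])
```

```text
1.975 [0.53329498 0.08073503 0.26306899] [-9.93502123e-05  7.69795964e-01  6.38289910e-01 -3.93449694e-04] [-0.00551252 -0.00363405 -0.00303098  0.00199982 -0.00066989  0.00366325]
[[0.0, 0.97, 0.243, 0.069], [1.0, -0.0, 0.001, 0.0], [0.001, 0.243, -0.97, -0.151], [0.0, 0.0, 0.0, 1.0]]
```

View pics/w1.png

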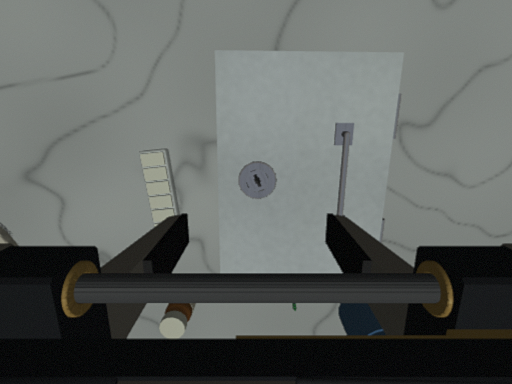

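The wrist view shows the lock at (257,180) with its dark slot a little off the lid's y, and the lid's edges. I'll measure by intersecting with the known plane z = 99 mm.

```bash
cat >> h.py <<'E'
def onplane(u,v,K,T,z):
    r=np.stack([(np.asarray(u,float)-K[0,2])/K[0,0],-(np.asarray(v,float)-K[1,2])/K[1,1],-np.ones(np.shape(u))],-1)@T[:3,:3].T
    return T[:3,3]+r*((z-T[2,3])/r[...,2])[...,None]
def rectify(im,K,T,z,x0,x1,y0,y1,res): # world ortho picture; row=x asc, col=y asc, res m/px
    xs=np.arange(x0,x1,res);ys=np.arange(y0,y1,res); X,Y=np.meshgrid(xs,ys,indexing='ij')
    p=(np.stack([X,Y,np.full_like(X,z)],-1)-T[:3,3])@T[:3,:3]
    u=-p[...,0]/p[...,2]*K[0,0]+K[0,2]; v=p[...,1]/p[...,2]*K[1,1]+K[1,2]
    return cv2.remap(im,u.astype(np.float32),v.astype(np.float32),cv2.INTER_CUBIC)
E
python3 - <<'E'
from h import *
z=np.load("w1.npz"); im,d,K,T=z["im"],z["d"],z["K"],z["T"]; w=cloud(d,K,T)
m=(abs(w[...,2]-.097)<.006); print("lidz",np.median(w[60:150,230:320,2]))
p=(w[m][:,:2]*1000).astype(np.float32);r=cv2.minAreaRect(p);print("lid",r)
g=cv2.cvtColor(im,cv2.COLOR_RGB2GRAY)
x0,y0=.500,.045; o=rectify(g,K,T,.099,x0,.57,y0,.12,.00025)
lk=(o<np.median(o[:20])-20).astype(np.uint8); 
n,l,st,c=cv2.connectedComponentsWithStats(lk); i=1+np.argmax(st[1:,4])
hull=cv2.convexHull(np.argwhere(l==i).astype(np.float32)); e=cv2.fitEllipse(hull)
print("lock",x0*1e3+e[0][0]*.25,y0*1e3+e[0][1]*.25,np.array(e[1])*.25)
for th in (50,65,80):
    q=np.argwhere(o<th).astype(np.float32)
    if len(q)<20: continue
    rr=cv2.minAreaRect(q); C,evec,ev=cv2.PCACompute2(q,None)
    print(th,len(q),C*.25+[x0*1e3,y0*1e3],np.array(rr[1])*.25,"slot dir deg",np.degrees(np.arctan2(evec[0,1],evec[0,0])))
cv2.imwrite("pics/rect.png",cv2.resize(o,None,fx=1.8,fy=1.8))
E
```

```text
lidz nan
lid ((587.6641235351562, 31.866683959960938), (366.6981201171875, 222.4629669189453), 79.95231628417969)
lock 534.1375961303711 83.86375045776367 [46.10604477 46.12492752]
50 823 [[534.08475113  83.80953979]] [ 5.18767834 14.44500065] slot dir deg 103.28898
65 1065 [[534.04906082  83.68990707]] [ 6.0027566  15.46164608] slot dir deg 102.726555
80 1357 [[533.53868866  83.4812088 ]] [21.73234177 15.40783882] slot dir deg 95.51632
```

View pics/rect.png

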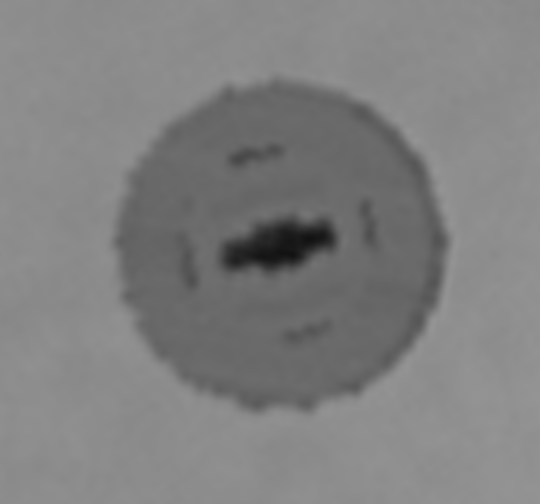

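The slot is at (534.1,83.8), its long way at about 103° in the world. Next, the key.

Call:
servo_tool(rows=[[-24, -347, -10, 0, 0, 0.03, 0], [-24, -347, -10, 0, 0, 0.03, 0], [-24, -347, -10, 0, 0, 0.03, 0], [-24, -347, -10, 0, 0, 0.03, 0], [-24, -347, -10, 0, 0, 0.03, 0], [-24, -347, -10, 0, 0, 0.03, 0], [-24, -347, -10, 0, 0, 0.03, 0], [-24, -347, -10, 0, 0, 0.03, 0], [-24, -347, -10, 0, 0, 0.03, 0]])

```text
clock: 3.15
ee_pos: [0.5099, -0.2641, 0.2534]
tcp_rot: [-0.0, 0.759, 0.651, 0.0]
ft_force: [-0.1, 0.1, -0.1]
finger_gap: 0.0922
finger_force: 0.0
```

Run:
```python
from h import *
s=ctrl.observe();print(s["clock"],s["ee_pos"],s["tcp_rot"])
im,d,K,T=grab("wrist"); np.savez("w2.npz",im=im,d=d,K=K,T=T); w=cloud(d,K,T)
z0=.088;x0,y0=.46,-.41
o=rectify(im,K,T,z0,x0,.56,y0,-.22,.00035)
cv2.imwrite("pics/w2.png",cv2.resize(o,None,fx=1.4,fy=1.4)[:,:,::-1])
m=(np.hypot(w[...,0]-.51,w[...,1]+.265)<.03)&(w[...,2]>.080)
p=w[m]*1e3; print(len(p),cv2.minAreaRect(p[:,:2].astype(np.float32)),np.percentile(p[:,2],[5,50,95]))
```

```text
3.15 [ 0.50988769 -0.26411284  0.25341789] [-7.96063278e-05  7.59482588e-01  6.50527619e-01  9.62326415e-05]
10293 ((517.3639526367188, -254.28543090820312), (37.520843505859375, 45.414894104003906), 21.418170928955078) [337.2683933  357.81476036 363.84704046]
```

View pics/w2.png

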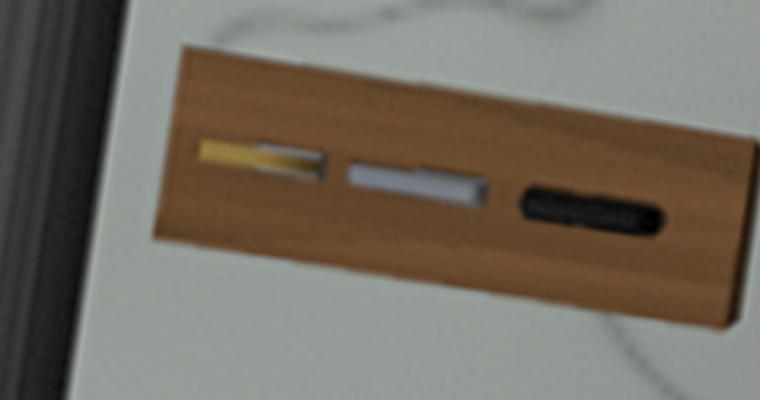

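The rectified view shows the black head at (520–665, 185–237) and the T and brass keys well to its left.

Run:
```python
from h import *
z=np.load("w2.npz"); im,d,K,T=z["im"],z["d"],z["K"],z["T"]
print("cam",T[:3,3]); res=.00025;x0,y0=.48,-.30
o=rectify(im,K,T,.088,x0,.54,y0,-.23,res); q=np.argwhere(o.max(2)<60).astype(np.float32)
n,l,st,c=cv2.connectedComponentsWithStats((o.max(2)<60).astype(np.uint8)); i=1+np.argmax(st[1:,4]); q=np.argwhere(l==i).astype(np.float32)
C,e,_=cv2.PCACompute2(q,None); a=np.arctan2(e[0,1],e[0,0]); a%=np.pi
u=np.array([np.cos(a),np.sin(a)]); n_=np.array([-u[1],u[0]]); t=q@u;s=q@n_
print("dir",np.degrees(a),"len",np.ptp(t)*.25,"wid",np.ptp(s)*.25)
for nm,k in(("from -y end",t.min()+16/.25),("mid",(t.min()+t.max())/2)):
    print(nm,(u*k+n_*(s.min()+s.max())/2)*.25+[480,-300])
# stand top rectified at z=.045
o=rectify(im,K,T,.045,.44,.58,-.42,-.2,.0005); hs=cv2.cvtColor(o,cv2.COLOR_RGB2HSV)
m=((hs[...,1]>90)&(hs[...,0]<25)&(hs[...,2]>65)).astype(np.uint8); n,l,st,c=cv2.connectedComponentsWithStats(m); i=1+np.argmax(st[1:,4])
r=cv2.minAreaRect(np.argwhere(l==i).astype(np.float32)); c=np.array(r[0])*.5+[440,-420]; print("stand",c,np.array(r[1])*.5,r[2])
```

```text
cam [ 0.52089419 -0.19616636  0.40442167]
dir 81.40593 len 36.47807 wid 8.66921
from -y end [ 512.52200317 -264.29833221]
mid [ 512.85659027 -262.08443451]
stand [ 505.29821777 -309.99430847] [164.63317871  54.55758667] 80.78897094726562
```

Call:
servo_tool(rows=[[2.5, 0, -60, 0, 0, 0, 0], [2.5, 0, -110, 0, 0, 0, 0], [2.5, 0, -150, 0, 0, 0, 0], [2.5, 0, -175, 0, 0, 0, 0], [2.5, 0, -182, 0, 0, 0, 0], [2.5, 0, -182, 0, 0, 0, 0.6], [2.5, 0, -182, 0, 0, 0, 0.8], [2.5, 0, -182, 0, 0, 0, 1], [2.5, 0, -182, 0, 0, 0, 1], [2.5, 0, -182, 0, 0, 0, 1], [2.5, 0, -182, 0, 0, 0, 1], [2.5, 0, -182, 0, 0, 0, 1]], force=40)

```text
clock: 4.7
ee_pos: [0.5124, -0.2651, 0.0713]
tcp_rot: [-0.0, 0.76, 0.65, 0.0]
ft_force: [0.1, -0.1, -0.1]
finger_gap: 0.0241
finger_force: 0.0
```

Call:
servo_tool(rows=[[0, 0, 0, 0, 0, 0, 1], [0, 0, 0, 0, 0, 0, 1], [0, 0, 0, 0, 0, 0, 1], [0, 0, 0, 0, 0, 0, 1], [0, 0, 0, 0, 0, 0, 1], [0, 0, 0, 0, 0, 0, 1]], force=40)

```text
clock: 5.45
ee_pos: [0.5124, -0.2651, 0.0712]
tcp_rot: [-0.0, 0.76, 0.65, -0.0]
ft_force: [-0.3, -0.1, -1.3]
finger_gap: 0.0088
finger_force: 40.0
```

Call:
servo_tool(rows=[[0, 0, 10, 0, 0, 0, 1], [0, 0, 30, 0, 0, 0, 1], [0, 0, 60, 0, 0, 0, 1], [0, 0, 110, 0, 0, 0, 1], [21.6, 348, 119, 0, 0, 0.375, 1], [21.6, 348, 119, 0, 0, 0.375, 1], [21.6, 348, 119, 0, 0, 0.375, 1], [21.6, 348, 119, 0, 0, 0.375, 1], [21.6, 348, 119, 0, 0, 0.375, 1], [21.6, 348, 119, 0, 0, 0.375, 1], [21.6, 348, 119, 0, 0, 0.375, 1], [21.6, 348, 119, 0, 0, 0.375, 1]])

```text
clock: 6.95
ee_pos: [0.5339, 0.0825, 0.1906]
tcp_rot: [0.0, 0.625, 0.781, -0.0]
ft_force: [-0.4, -0.0, -1.0]
finger_gap: 0.009
finger_force: 40.0
```

Run:
```python
from h import *
for n in("wrist","scene"):
    s=ctrl.observe(); im,d,K,T=grab(n); np.savez(n+"3.npz",im=im,d=d,K=K,T=T)
    if n=="wrist": W=im
    else:
        S=cv2.resize(im[110:200,220:340],(512,384),interpolation=cv2.INTER_CUBIC)
print(s["clock"],s["ee_pos"],s["tcp_rot"],s["ft_force"])
cv2.imwrite("pics/w3.png",cv2.resize(np.hstack([W,S]),(800,300))[:,:,::-1])
```

```text
7.0 [0.53394249 0.08206402 0.19051782] [ 1.07060782e-04  6.25370490e-01  7.80327961e-01 -1.08018098e-04] [-0.76950427  0.42871972 -0.77380151]
```

View pics/w3.png

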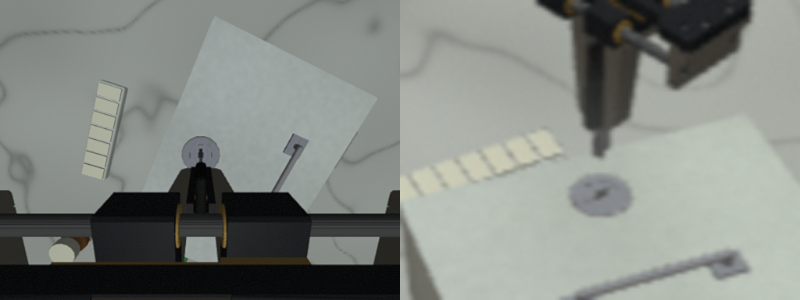

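The wrist view shows the slot at (200,153), in line with the key. The key hangs straight above the lock.

Run:
```python
from h import *
z=np.load("wrist3.npz"); im,d,K,T=z["im"],z["d"],z["K"],z["T"]
g=cv2.cvtColor(im,cv2.COLOR_RGB2GRAY)
x0,y0=.500,.045; o=rectify(g,K,T,.099,x0,.57,y0,.12,.00025)
a=rectify(im,K,T,.099,x0,.57,y0,.12,.00025)
s=ctrl.observe(); print(s["ee_pos"])
lk=(o<np.median(o[:,-20:])-20).astype(np.uint8); lk[(o<45)]=0
ys=np.argwhere(lk)
# RANSAC circle r=23mm on edge: fit using hull points on far side (+y)
cn=max(cv2.findContours(lk,cv2.RETR_EXTERNAL,cv2.CHAIN_APPROX_NONE)[0],key=cv2.contourArea)[:,0,::-1]*.25+[x0*1e3,y0*1e3]
from scipy.optimize import least_squares
sel=cn[cn[:,1]>84]; f=least_squares(lambda c:np.hypot(*(sel-c[:2]).T)-23.05,[534,83],loss='soft_l1',f_scale=.3); print("lock",f.x,len(sel),np.sqrt(f.cost*2/len(sel)))
cv2.imwrite("pics/r3.png",cv2.resize(a,None,fx=1.8,fy=1.8)[:,:,::-1])
```

```text
[0.53396322 0.08183884 0.1904583 ]
lock [533.86693269  83.61292479] 265 0.21874474939447516
```

View pics/r3.png

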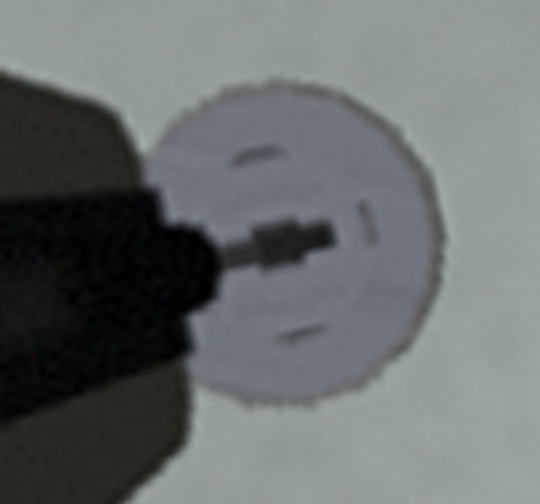

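Call:
servo_tool(rows=[[0, 1.5, -10, 0, 0, 0.025, 1], [0, 1.5, -20, 0, 0, 0.025, 1], [0, 1.5, -28, 0, 0, 0.025, 1], [0, 1.5, -32, 0, 0, 0.025, 1], [0, 1.5, -32, 0, 0, 0.025, 1], [0, 1.5, -34, 0, 0, 0.025, 1], [0, 1.5, -35, 0, 0, 0.025, 1], [0, 1.5, -36, 0, 0, 0.025, 1], [0, 1.5, -37, 0, 0, 0.025, 1], [0, 1.5, -38, 0, 0, 0.025, 1]])

```text
clock: 8.3
ee_pos: [0.5341, 0.0844, 0.1523]
tcp_rot: [0.0, 0.615, 0.788, 0.0]
ft_force: [-0.2, -1.2, 0.3]
finger_gap: 0.0083
finger_force: 40.0
```

Call:
servo_tool(rows=[[0, 0, 0, 0, 0, 0, 1], [0, 0, 0, 0, 0, 0, 1], [0, 0, 0, 0, 0, 0, 1]])

```text
clock: 8.68
ee_pos: [0.5341, 0.0844, 0.1523]
tcp_rot: [0.0, 0.615, 0.788, 0.0]
ft_force: [1.0, 1.0, -0.6]
finger_gap: 0.0088
finger_force: 40.0
```

Call:
servo_tool(rows=[[0, -0.3, -1, 0, 0, 0, 1], [0, -0.5, -2, 0, 0, 0, 1], [0, -0.5, -2.5, 0, 0, 0, 1], [0, -0.5, -3, 0, 0, 0, 1], [0, -0.5, -3, 0, 0, 0, 1]])

```text
clock: 9.3
ee_pos: [0.5339, 0.0839, 0.1492]
tcp_rot: [-0.0, 0.615, 0.788, -0.0]
ft_force: [-0.5, -0.0, -0.8]
finger_gap: 0.0086
finger_force: 40.0
```

The pilot is in and the tip is about 6 mm down. Now I'll feel for the keyway.

Call:
servo_tool(rows=[[0, 0, -0.5, 0, 0, 0, 1], [0, 0, -1, 0, 0, 0, 1], [0, 0, -1.5, 0, 0, 0, 1], [0, 0, -1.5, 0, 0, 0, 1]])

```text
clock: 9.8
ee_pos: [0.5339, 0.0839, 0.1477]
tcp_rot: [-0.0, 0.615, 0.788, -0.0]
ft_force: [-0.9, 0.3, -0.3]
finger_gap: 0.0088
finger_force: 40.0
```

Call:
servo_tool(rows=[[0, 0, -0.5, 0, 0, 0, 1], [0, 0, -1, 0, 0, 0, 1], [0, 0, -1.5, 0, 0, 0, 1], [0, 0, -2, 0, 0, 0, 1], [0, 0, -2, 0, 0, 0, 1]])

```text
clock: 10.42
ee_pos: [0.5339, 0.0839, 0.1457]
tcp_rot: [-0.0, 0.615, 0.788, -0.0]
ft_force: [-2.3, -0.2, -0.5]
finger_gap: 0.0087
finger_force: 40.0
```

It has dropped past the face: the tip is about 9.5 mm in, with no vertical force.

Call:
servo_tool(rows=[[-0.4, 0, -1, 0, 0, 0, 1], [-0.4, 0, -2, 0, 0, 0, 1], [-0.4, 0, -3, 0, 0, 0, 1], [-0.4, 0, -4.5, 0, 0, 0, 1], [-0.4, 0, -6, 0, 0, 0, 1], [-0.4, 0, -7.5, 0, 0, 0, 1], [-0.4, 0, -7.5, 0, 0, 0, 1]])

```text
clock: 11.3
ee_pos: [0.5337, 0.0839, 0.1382]
tcp_rot: [0.0, 0.615, 0.788, 0.0]
ft_force: [-0.1, -0.5, -0.0]
finger_gap: 0.0085
finger_force: 40.0
```

Call:
servo_tool(rows=[[0, 0, -1.5, 0, 0, 0, 1], [0, 0, -3, 0, 0, 0, 1], [0, 0, -4.5, 0, 0, 0, 1], [0, 0, -6, 0, 0, 0, 1], [0, 0, -7.5, 0, 0, 0, 1], [0, 0, -9, 0, 0, 0, 1], [0, 0, -10, 0, 0, 0, 1], [0, 0, -10, 0, 0, 0, 1]])

```text
clock: 12.3
ee_pos: [0.5338, 0.0839, 0.1284]
tcp_rot: [0.0, 0.615, 0.788, 0.0]
ft_force: [-0.6, -0.4, 4.5]
finger_gap: 0.0089
finger_force: 40.0
```

The tumbler is felt at 4.5 N. I'll push on gently.

Call:
servo_tool(rows=[[0, 0, -0.8, 0, 0, 0, 1], [0, 0, -1.6, 0, 0, 0, 1], [0, 0, -2.2, 0, 0, 0, 1], [0, 0, -2.6, 0, 0, 0, 1], [0, 0, -2.6, 0, 0, 0, 1]])

```text
clock: 12.92
ee_pos: [0.5338, 0.0839, 0.1258]
tcp_rot: [0.0, 0.615, 0.788, 0.0]
ft_force: [-1.1, 0.1, 5.9]
finger_gap: 0.0083
finger_force: 40.0
```

Call:
servo_tool(rows=[[0, 0, -0.3, 0, 0, 0, 1], [0, 0, -0.6, 0, 0, 0, 1], [0, 0, -0.6, 0, 0, 0, 1], [0, 0, -0.6, 0, 0, 0, 1]])

```text
clock: 13.42
ee_pos: [0.5338, 0.0839, 0.1252]
tcp_rot: [0.0, 0.615, 0.788, 0.0]
ft_force: [-1.5, -0.5, 6.4]
finger_gap: 0.0086
finger_force: 40.0
```

Call:
servo_tool(rows=[[0, 0, -0.3, 0, 0, 0, 1], [0, 0, -0.5, 0, 0, 0, 1], [0, 0, -0.5, 0, 0, 0, 1], [0, 0, -0.5, 0, 0, 0, 1]])

```text
clock: 13.92
ee_pos: [0.5338, 0.0839, 0.125]
tcp_rot: [0.0, 0.615, 0.788, 0.0]
ft_force: [-1.3, 0.3, 8.6]
finger_gap: 0.009
finger_force: 40.0
```

The force steps up to 8.6 N with no more travel, so the shoulder is on the face and the key is home. Now I'll turn it clockwise.

Call:
servo_tool(rows=[[0, 0, 0, 0, 0, -0.12, 1], [0, 0, 0, 0, 0, -0.24, 1], [0, 0, 0, 0, 0, -0.36, 1], [0, 0, 0, 0, 0, -0.48, 1], [0, 0, 0, 0, 0, -0.6, 1], [0, 0, 0, 0, 0, -0.6, 1]])

```text
clock: 14.68
ee_pos: [0.5343, 0.0839, 0.1251]
tcp_rot: [0.0, 0.821, 0.57, 0.001]
ft_force: [-0.5, -1.2, 7.5]
finger_gap: 0.0089
finger_force: 40.0
```

```bash
python3 -c "
from h import *
s=ctrl.observe();print(s['clock'],s['ft_force'],s['torque'],s['joint_positions'])"
```

```text
14.675 [-0.49017385 -1.20627984  7.49798158] [-0.22768973  0.02765253  0.00441451] [ 1.53127719e-01  3.55202614e-01  1.90883552e+00 -1.97265916e-04
  8.76149670e-01  5.09860892e-01]
```

Call:
servo_tool(rows=[[0, 0, 0, 0, 0, -0.12, 1], [0, 0, 0, 0, 0, -0.24, 1], [0, 0, 0, 0, 0, -0.36, 1], [0, 0, 0, 0, 0, -0.48, 1], [0, 0, 0, 0, 0, -0.6, 1], [0, 0, 0, 0, 0, -0.72, 1], [0, 0, 0, 0, 0, -0.8, 1], [0, 0, 0, 0, 0, -0.8, 1]])

```text
clock: 15.68
ee_pos: [0.535, 0.0833, 0.1251]
tcp_rot: [0.001, 0.979, 0.206, 0.001]
ft_force: [3.2, -4.3, 6.5]
finger_gap: 0.0092
finger_force: 40.0
```

```bash
python3 -c "
from h import *
s=ctrl.observe();print(s['clock'],s['ft_force'],s['torque'],s['joint_positions'])"
```

```text
15.675 [ 3.15406531 -4.29250374  6.50050562] [-0.94290462 -0.45633404  0.03738432] [ 1.52546950e-01  3.55377608e-01  1.90842610e+00 -1.85647657e-03
  8.75217226e-01  1.30926064e+00]
```

Call:
servo_tool(rows=[[0.4, -0.5, 0, 0, 0, -0.1, 1], [0.7, -0.7, 0, 0, 0, -0.2, 1], [0.9, -0.8, 0, 0, 0, -0.3, 1], [1, -0.9, 0, 0, 0, -0.38, 1], [1, -0.9, 0, 0, 0, -0.46, 1], [1, -0.9, 0, 0, 0, -0.46, 1]])

```text
clock: 16.42
ee_pos: [0.5353, 0.0825, 0.125]
tcp_rot: [0.0, 1.0, -0.022, 0.001]
ft_force: [-0.0, -4.3, 8.0]
finger_gap: 0.0087
finger_force: 40.0
```

```bash
python3 -c "
from h import *
s=ctrl.observe();print(s['clock'],s['ft_force'],s['torque'],s['joint_positions'])"
```

```text
16.425 [-0.03562721 -4.25663669  8.00429751] [-0.6825824   0.11394197 -0.02064091] [ 1.50816299e-01  3.56324766e-01  1.90714854e+00 -1.28097618e-03
  8.76986413e-01  1.76733696e+00]
```

The key is turned about 1.43 rad, past the release angle. I'll ease it a little further, then let go and draw up faster than the lid rises.

Call:
servo_tool(rows=[[0, -0.5, 0, 0, 0, -0.05, 1], [0, -0.7, 0, 0, 0, -0.08, 1], [0, -0.7, 0, 0, 0, -0.08, 1], [0, -0.7, 0, 0, 0, -0.08, 0], [0, -0.7, 20, 0, 0, -0.08, 0], [0, -0.7, 80, 0, 0, -0.08, 0], [0, -0.7, 140, 0, 0, -0.08, 0], [0, -0.7, 200, 0, 0, -0.08, 0], [0, -0.7, 200, 0, 0, -0.08, 0], [0, -0.7, 200, 0, 0, -0.08, 0], [0, -0.7, 200, 0, 0, -0.08, 0], [0, -0.7, 200, 0, 0, -0.08, 0]])

```text
clock: 17.92
ee_pos: [0.5341, 0.0822, 0.3231]
tcp_rot: [0.0, 0.998, -0.062, -0.001]
ft_force: [0.0, 0.9, -0.2]
finger_gap: 0.0918
finger_force: 0.0
```

Run:
```python
from h import *
s=ctrl.observe();print(s['clock'],s['ee_pos'],s['ft_force'])
W=grab("wrist")[0]; S=grab("scene")[0]
S=cv2.resize(S[100:250,180:380],(512,384),interpolation=cv2.INTER_CUBIC)
cv2.imwrite("pics/w4.png",cv2.resize(np.hstack([W,S]),(800,300))[:,:,::-1])
```

```text
17.925 [0.53409237 0.0822151  0.32306936] [ 0.02807603  0.89784141 -0.17437871]
```

View pics/w4.png

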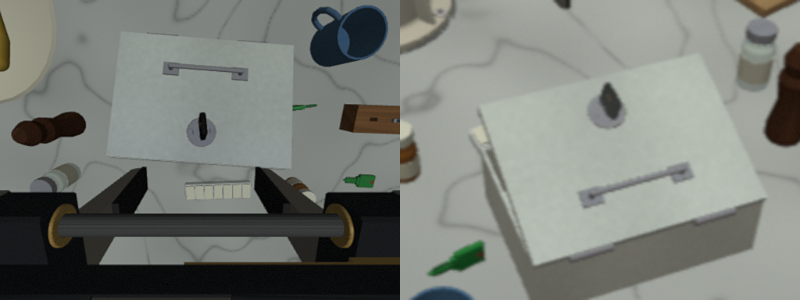

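The lid has sprung up with the key standing turned in the lock, at (203,127) in the wrist half, and the gripper is clear. I'll settle, check the lid angle and key depth, then hand in.

Call:
servo_tool(rows=[[0, 0, 30, 0, 0, 0, 0], [0, 0, 30, 0, 0, 0, 0], [0, 0, 30, 0, 0, 0, 0], [0, 0, 30, 0, 0, 0, 0], [0, 0, 30, 0, 0, 0, 0], [0, 0, 30, 0, 0, 0, 0]])

```text
clock: 18.77
ee_pos: [0.5345, 0.0823, 0.3542]
tcp_rot: [0.0, 0.998, -0.062, -0.0]
ft_force: [-0.6, -1.2, 0.6]
finger_gap: 0.0917
finger_force: 0.0
```

Run:
```python
from h import *
im,d,K,T=grab("scene"); w=cloud(d,K,T)
P=w[130:235,210:345].reshape(-1,3);C=im[130:235,210:345].reshape(-1,3)
P0=P; k=(P[:,2]>.1)&(C.min(1)>140); A=P[k]
for _ in range(4):
    c=A.mean(0); n=np.linalg.svd(A-c,full_matrices=False)[2][2]; n*=np.sign(n[2]); A=A[abs((A-c)@n)<.004]
print("lid angle",np.arccos(n[2]),len(A))
b=(C.max(1)<60)&(abs((P-c)@n-.025)<.035)&(P[:,2]>.12)&(np.hypot(P[:,0]-.55,P[:,1]-.083)<.06)
h=(P[b]-c)@n; print("head above lid",np.percentile(h,[2,50,90,98,100]),b.sum())
```

```text
lid angle 0.35801937216625174 7832
head above lid [0.01475965 0.03278334 0.04651262 0.04815432 0.04855733] 73
```

The lid is at 0.36 rad. The head height reads 46–48 mm against 45 when home and 51 at the 24 mm limit. I'll check that once more with the wrist camera.

Run:
```python
from h import *
for name in("wrist","wrist","scene","scene","top"):
    im,d,K,T=grab(name); w=cloud(d,K,T)
    P=w.reshape(-1,3);C=im.reshape(-1,3)
    k=(np.hypot(P[:,0]-.55,P[:,1]-.083)<.09)&(P[:,2]>.1)&(P[:,2]<.21)
    P=P[k];C=C[k]; A=P[C.min(1)>C.max()*.45]
    for _ in range(5):
        c=np.median(A,0) if _==0 else A.mean(0); n=np.linalg.svd(A-c,full_matrices=False)[2][2]; n*=np.sign(n[2]); A=A[abs((A-c)@n)<.005]
    h=(P-c)@n; b=(C.max(1)<60)&(h>.008)
    print(name,np.arccos(n[2]),len(A),b.sum(),np.round(np.percentile(h[b],[5,50,75,90,98])*1e3,1))
# reference: scene head-in-stand, true top 88
z=np.load("scene.npz"); w=cloud(z["d"],z["K"],z["T"]).reshape(-1,3); C=z["im"].reshape(-1,3)
b=(np.hypot(w[:,0]-.5125,w[:,1]+.2644)<.03)&(C.max(1)<60)&(w[:,2]>.055); print("ref",np.percentile(w[b,2],[75,90,98])*1e3)
```

```text
wrist 0.36302744891428795 11917 258 [23.2 45.9 46.7 47.4 47.9]
wrist 0.3625047048858525 11887 257 [23.2 45.9 46.7 47.3 48.1]
scene 0.3597280332812712 3293 71 [14.9 33.6 44.7 46.5 49.3]
scene 0.3600344060770128 3307 75 [16.3 33.5 44.3 46.2 47.9]
top 0.33979999869647576 1066 7 [23.3 39.4 45.3 47.5 48.3]
ref [84.10592856 87.41515803 88.8712319 ]
```

The head top is about 46 mm above the lid, so about 29 mm of blade is in. Everything holds, so I'm handing in.

```bash
python3 -c "
from workcell import ctrl
print(ctrl.finish_job())"
```

```text
the job is handed in; nothing more can be done
None
```

The box is unlocked and the job handed in (no verdict was returned): the lid has sprung up to 0.36 rad, the key is left turned about 1.5 rad with about 29 mm in the lock, and the arm is clear.

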